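# Rock a battery pack into a bench charger

### The arm

A 7-joint arm with a two-finger parallel gripper is mounted at the origin on the work surface. World frame = base frame: x ahead of the robot, y to its left, z up, the work surface at z = 0. Lengths are in m, angles in rad, forces in N, time in s.
With the tool pointing down it reaches from about 0.425 to 1.025 m from the base axis. Payload 3.6 kg.
Tool frame: the origin (TCP) lies midway between the tips of the shut fingers; the grasp point (between the pads) lies 19 mm behind it; z points along the fingers, y is the line along which they close (so a half turn about z gives the same grasp; the last joint's range is limited). The gripper opens to 85 mm and grips with 20 to 120 N. Pads are 22 mm wide; open, the fingers measure 114 mm over their backs; the gripper's body (76 mm by 85 mm) begins 54 mm behind the grasp point. The pads swing forward as they close: fully open they stand 13 mm farther back than shut.
Start: joints at [-1.429, 0.591, 0.048, 1.609, -0.033, 0.943, -0.034], TCP at [0.169, 0.705, 0.195] pointing down, gripper open.
Joint ranges: [-2.69, 2.69], [-0.47, 2.24], [-1.27, 1.36], [0.19, 2.51], [-1.53, 4.68], [0.08, 2.07], [-3.09, 3.09]. Speed limits (rad/s): [2.57, 2.57, 3.14, 3.14, 3.14, 3.14, 3.14].

### API

Orientations are given as a unit quaternion [w, x, y, z].
In Python, from plant import r gives the robot as it stands.
- The arm moves only by the tool carry_out, never from a script. Its argument "increments" is text: rows parted by semicolons, each of 7 numbers parted by spaces: the closure, from -1 (fully open) to 1 (shut), then the shift along the tool's x, y, z in cm, then the turn, a rotation vector about the tool's x, y, z in rad. In form: claw x y z ax ay az; .... A call has 1 to 8 rows; each row is the pose to reach, as a shift and turn from the pose commanded when the call began, along the tool's axes at that moment; what a row does not reach only later rows make up. A row lasts 1/12 s, in which the tool goes at most 41.7 mm and 7.16 degrees, less where a joint would pass 70% of its speed; a pose out of reach is approached as far as the arm can. A call with a gripper value outside its range is refused whole. The fingers move at their own pace and stop on an object; "force" is the grip in N (left out, the last holds). Time passes only in rows, so rows that repeat a pose let the fingers close. It gives the time, the measured TCP pose, the force, the opening and the grip force at its end, in the units of the state.
- r.read_state(): the state, without advancing time (a new reading comes with each control period).
- r.read_camera(name): name is "scene" or "top"; returns (picture, depth): 480x640x3 uint8, red, green, blue; 480x640 float32, m along the optical axis (not along the pixel's ray), 0 where there is no reading.
- r.camera_info(name): a dict with "vertical_fov" (degrees; the focal length in pixels is half the picture's height over the tangent of half this angle, whatever the lens; pixels are square), "cx", "cy" (the principal point, pixels), "R" (3x3) and "t" (3): a world point X has camera coordinates R X + t. Camera axes: x right, y down, z forward; pixel columns grow to the right and rows downward; lengths in m; the calibration is good to about 2 mm. A picture is of the moment at which its call begins. camera_info takes no time and is no camera call.
- r.job_done(): hands the job in; it is judged then, once.
Trained networks look in the newest picture that a camera, given by its name, has taken for a name from the list of things; names that differ only in an ending like _2 or _b are one class to them, and where a whole thing is asked for, a point or a joint stands for the part that bears it (a point fixed in the world has none). Each returns a list of dicts, best first, with "p" (0 to 1); they miss things now and then, are a little off and sometimes report something else, mostly with a low value. They report only what shows in the picture. A call takes as long as a camera call. They do not tell look-alikes from the thing itself.
- r.find_in(camera, name): "rect" ([left, top, width, height] in pixels, round what is visible of it).
- r.regions_of(camera, name): "mask" (480x640 bool, what is visible of it) and "rect" ([left, top, width, height] in pixels, round what is visible of it).
- r.tip_of(camera, name): "uv" ([column, row] in pixels: a listed point, or the origin of a listed thing).
The state is a dict: "t": time; "joints": joint angles; "qvel": joint speeds; "effort": joint torques, N m; "tcp_pos": TCP position; "orientation": TCP orientation; "ft_force": force on the tool from outside, world axes, zero at the start; "torque": the same for the moment, N m; "width": opening from 0.0 (shut) to 1.0 (fully open); "grasp_force": force on a finger pad.
Only numpy, scipy, OpenCV 4.12 (cv2) and the standard library are available. Lean on these libraries where they do the work, as an engineer would, in place of code of your own. Each camera call takes 0.05 s, during which the arm holds its last target. There are 200 camera calls.

### The job

Take the smaller battery pack, the one with a rib on its top, and load it into the bench charger's pocket: dip its brass-contact end in first, push the sprung brass plate back with it, then rock the other end down until the pack lies flat on the pocket floor, and let go. It is a tight fit and the pocket insert may be clamped several millimetres off centre, so feel your way in gently (well under 45 N on the charger in all, the spring included) and leave the other things on the bench where they are.

Things in the scene. Friction and masses are not known exactly. Their poses are not given: they have to be found in the camera images.
- pack: Grey battery pack, a block 70 (x) x 36 (y) x 50 (z) mm, 200 to 325 g, upright on the bench. Origin: centre of underside; z up. Its -x end carries the two brass contact strips and must go against the sprung plate. A black rib (8 x 26 mm, 4 mm high) stands on top near the +x end. The -x end points roughly towards the robot at the start.
- pack_nose (a point): Point on the pack: middle of the bottom edge of its brass-contact end, at (-35, 0, 0) mm in the pack's frame.
- dock: Bench charger fixed to the bench, yaw varies 0.3 rad: black base 180 (x) x 120 (y) x 24 mm. Origin: centre of underside; z up; x along the pocket, -x end roughly towards the robot. On it a white insert, 104 x 54 mm, holds an open-topped pocket: floor 30 mm and rim 42 mm above the bench, 37.6 mm wide in y between 8 mm thick side walls without chamfers.
- pocket_floor (a point): NOMINAL centre of the pocket floor, a point of the black base at (0, 0, 30) mm in the dock's frame. The insert is clamped in slots: the real pocket lies up to 6 mm off this along dock x and, separately, along dock y (kept parallel, unmeasured, staying put under less than about 60 N), so find it by touch or sight.
- pocket_end (a point): NOMINAL middle of the rigid end wall's top edge, at (35, 0, 42) mm in the dock's frame; it shifts with the insert. At the other, -x, end of the pocket stands the sprung brass plate, 32 mm wide, top level with the rim, its free face at x = -30 mm (nominal): until it is pushed back the pocket is 5 mm shorter than the pack.
- contact (a joint): Travel of the sprung contact plate towards the charger's -x, in m: 0 free, 0.005 with the pack seated, 0.012 hard stop. It takes 2 N to start and 0.5 N more for every mm; a seated pack is pressed by plate and end wall with about 4.5 N each, so friction can hold it a little high: press it down with some 10 N.
- big_pack: Bystander: larger plain grey battery pack, 94 x 46 x 46 mm, no rib on top; it does not fit the charger. Origin: centre of underside.
- tape: Bystander: roll of black tape lying flat, 70 mm across, 22 mm high. Origin: centre of underside.
- screwdriver: Bystander: screwdriver with black handle lying on the bench near the far edge.
- wrench: Bystander: steel wrench lying on the bench.
- spool: Bystander: aluminium wire spool, 48 mm across, 36 mm high, standing. Origin: centre of underside.
- jar: Bystander: amber glass jar, 56 mm across, 70 mm high. Origin: centre of underside.
- wire_nut: Bystander: small orange wire connector, cone 24 mm wide and high.
Mind the look-alikes: they are no part of the job. What is shaped like the dock but blue is not meant.

How it is judged:
By the outcome, as a careful person would: the job done as asked, in the order asked, and still so for the second after the job is handed in, with the robot touching nothing.
It also fails if it takes over 58 s, if anything falls off the work surface, if the arm or the gripper's body presses on something with over 40 N, if the wrist force passes 120 N, or if a joint passes its speed limit or range.

## Working session

There is one attempt and no reset: what is moved stays moved. The work goes in short steps, Python scripts to look and compute and a tool call to move; the robot and the scene stay as the last step left them, time stands still between calls to the robot, and variables do not carry over. Pictures are saved under pics/ and viewed, at most 10 in all, crops included, and the job is handed in when it is done.

Besides the shell and the picture viewer there is one more tool, called in YAML: its name, and indented under it one key for each argument. carry_out: Moves the arm, as the interface text tells. Its arguments: {"type":"object","properties":{"increments":{"type":"string"},"force":{"type":"number"}},"required":["increments"]}

```bash
ls; mkdir -p pics; cat > h.py <<'E'
import numpy as np, cv2
from plant import r
from scipy.spatial.transform import Rotation as Ro
def K(n):
    c=r.camera_info(n); f=240/np.tan(np.radians(c["vertical_fov"])/2)
    return f,c["cx"],c["cy"],np.array(c["R"]),np.array(c["t"])
def cloud(n,d):
    f,cx,cy,R,t=K(n); v,u=np.mgrid[0:480,0:640]
    P=np.stack([(u-cx)/f*d,(v-cy)/f*d,d],-1)
    return (P-t)@R
def proj(n,X):
    f,cx,cy,R,t=K(n); c=R@np.array(X)+t
    return f*c[:2]/c[2]+[cx,cy]
E
python3 - <<'E'
from h import *
for n in ("scene","top"):
    im,d=r.read_camera(n); cv2.imwrite(f"pics/{n}0.png",im[:,:,::-1]); np.save(f"pics/{n}0.npy",d)
    C=cloud(n,d)
    f,cx,cy,R,t=K(n); print(n,f,"cam at",(-R.T@t).round(3))
    for k in("pack","dock","big_pack"):
        for o in r.regions_of(n,k)[:3]:
            m=o["mask"]&(d>0); print(k,round(o["p"],2),o["rect"],np.median(C[m],0).round(3) if m.any() else "")
    for k in("pack_nose","pocket_floor","pocket_end"):
        for o in r.tip_of(n,k)[:2]: print(k,round(o["p"],2),o["uv"])
print({k:np.round(v,3) for k,v in r.read_state().items()})
E
```

```text
pics
scene 457.21253705434714 cam at [ 1.062 -0.558  0.522]
pack 0.63 [396.2, 216.4, 35.3, 34.7] [0.663 0.2   0.034]
dock 0.96 [207.0, 285.2, 133.3, 98.4] [ 0.664 -0.212  0.023]
dock 0.37 [286.6, 209.7, 42.7, 30.1] [0.474 0.075 0.033]
big_pack 0.74 [287.0, 207.8, 44.0, 31.6] [0.473 0.075 0.032]
pack_nose 0.75 [401.3, 234.8]
pocket_floor 0.65 [268.9, 319.5]
pocket_end 0.95 [284.5, 326.3]
pocket_end 0.84 [207.7, 252.3]
top 573.752286077768 cam at [ 0.321 -0.043  1.285]
pack 0.85 [201.4, 182.1, 25.5, 35.3] [0.653 0.212 0.049]
dock 0.88 [362.6, 184.6, 56.8, 84.3] [ 0.638 -0.191  0.025]
dock 0.77 [321.8, 289.3, 81.4, 96.9] [ 0.384 -0.144  0.025]
big_pack 0.86 [246.5, 267.1, 25.0, 44.8] [0.461 0.088 0.045]
pack_nose 0.8 [216.4, 214.6]
pocket_floor 0.58 [361.7, 337.0]
pocket_end 0.72 [259.9, 291.0]
pocket_end 0.58 [368.1, 322.3]
{'t': np.float64(0.7), 'joints': array([-1.429,  0.591,  0.048,  1.608, -0.033,  0.943, -0.034]), 'qvel': array([ 0.   , -0.001, -0.   , -0.001, -0.001,  0.002,  0.   ]), 'effort': array([-0.0000e+00, -5.4846e+01,  1.5450e+00, -1.9849e+01,  9.0000e-03,
        2.0000e-03, -0.0000e+00]), 'tcp_pos': array([0.169, 0.705, 0.195]), 'orientation': array([0.   , 0.118, 0.993, 0.   ]), 'ft_force': array([-0.116, -0.019, -0.49 ]), 'torque': array([-0.023,  0.02 ,  0.075]), 'grasp_force': np.float64(0.0), 'width': np.float64(1.003)}
```

View pics/top0.png

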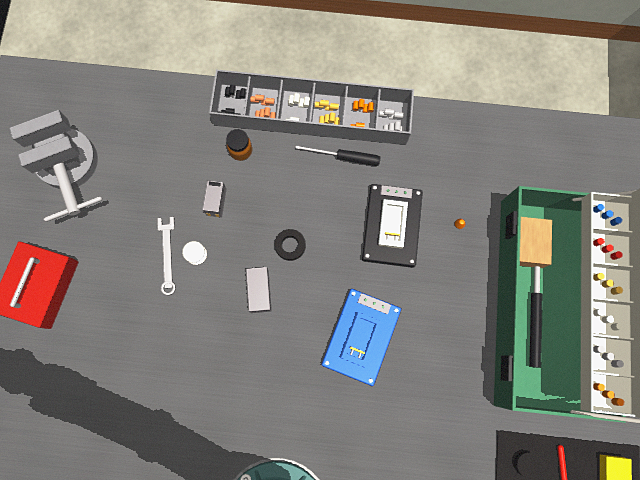

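View pics/scene0.png

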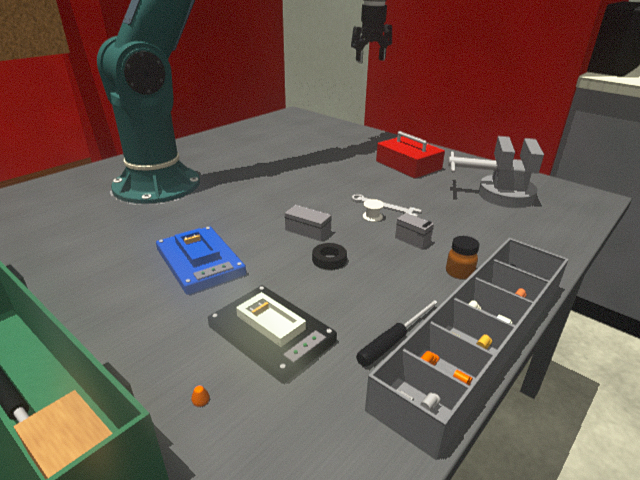

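The top view shows the pack at (214,198) with its rib at the far end (216,185). The black dock is at (392,226) with its white insert at (393,223) and brass at its near end (392,236). The blue look-alike is at (362,337) and the plain big pack at (258,289).

```bash
python3 - <<'E'
from h import *
a=cv2.imread("pics/top0.png"); b=cv2.imread("pics/scene0.png")
z=lambda im,x,y,w,h,s:cv2.resize(im[y:y+h,x:x+w],None,fx=s,fy=s,interpolation=cv2.INTER_CUBIC)
A=z(a,355,175,75,100,4);B=z(b,205,275,140,110,3);P=z(a,195,170,40,55,4)
can=np.zeros((400,800,3),np.uint8); can[:400,:300]=A; can[:330,300:720]=B; 
can[180:400,640:800]=P
cv2.imwrite("pics/z1.png",can)
for n in("top","scene"):
    d=np.load(f"pics/{n}0.npy"); C=cloud(n,d); im=a if n=="top" else b
    mx=im.max(2).astype(int); mn=im.min(2).astype(int)
    def rep(name,m,lo,hi,box):
        m=m&(C[...,2]>lo)&(C[...,2]<hi)&(C[...,0]>box[0])&(C[...,0]<box[1])&(C[...,1]>box[2])&(C[...,1]<box[3])
        p=C[m]; (cx,cy),(w,h),an=cv2.minAreaRect((p[:,:2]*1000).astype(np.float32))
        # PCA
        q=p[:,:2]-p[:,:2].mean(0); e=np.linalg.svd(q,full_matrices=False)[2][0]; e*=np.sign(e[0])
        print(n,name,m.sum(),"rect",np.round((cx,cy,w,h,an),1),"pca yaw",round(np.arctan2(e[1],e[0]),3),"mean",p.mean(0).round(4),"z sd",p[:,2].std().round(4))
    rep("insert",mn>120,.034,.05,(.55,.75,-.3,-.1))
    rep("insertall",mn>120,.02,.06,(.55,.75,-.3,-.1))
    rep("base",mx<256,.019,.06,(.5,.8,-.3,-.08))
    rep("pack",mx<256,.043,.065,(.58,.75,.15,.27))
    rep("packall",mx<256,.008,.065,(.58,.75,.15,.27))
E
```

```text
top insert 582 rect [ 650.9 -192.3   58.   126.    86.2] pca yaw -0.026 mean [ 0.6383 -0.1916  0.0413] z sd 0.003
top insertall 1435 rect [ 645.8 -192.3  107.7  173.1   88.7] pca yaw -0.037 mean [ 0.6573 -0.1923  0.0336] z sd 0.007
top base 4180 rect [ 680.3 -185.1  276.3  155.    12.3] pca yaw 0.212 mean [ 0.6479 -0.1886  0.0275] z sd 0.0066
top pack 504 rect [657.7 215.9  37.4  71.8  89.1] pca yaw -0.027 mean [0.6571 0.2152 0.0498] z sd 0.0028
top packall 650 rect [678.6 223.2 123.   56.1  19.2] pca yaw -0.033 mean [0.6543 0.2132 0.0444] z sd 0.0114
scene insert 926 rect [ 639.9 -190.8   56.1  106.3   88.8] pca yaw -0.022 mean [ 0.6407 -0.1935  0.0396] z sd 0.0019
scene insertall 2273 rect [ 641.5 -191.   110.3  174.5   89.1] pca yaw -0.048 mean [ 0.6553 -0.193   0.0322] z sd 0.0066
scene base 6106 rect [ 680.9 -184.7  277.8  155.5   12.7] pca yaw 0.261 mean [ 0.6609 -0.1967  0.0267] z sd 0.0065
scene pack 340 rect [656.4 216.2  40.1  71.8  87.9] pca yaw -0.033 mean [0.6593 0.2129 0.048 ] z sd 0.002
scene packall 862 rect [656.7 216.1  40.8  72.4  88.6] pca yaw 0.107 mean [0.6621 0.2066 0.0346] z sd 0.0135
```

View pics/z1.png

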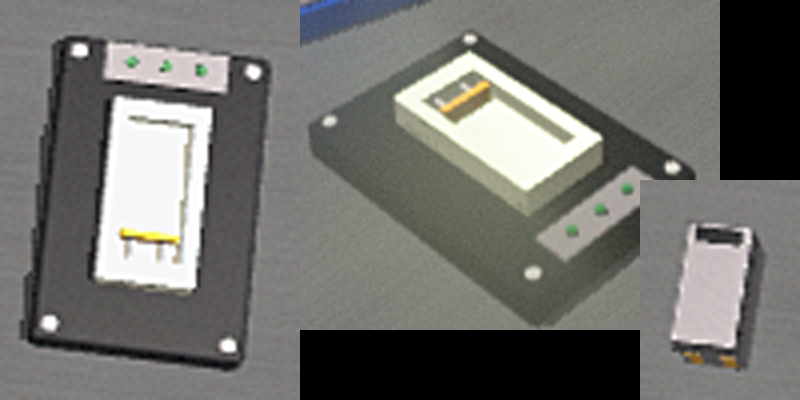

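```bash
cat > fit.py <<'E'
from h import *
from scipy.optimize import minimize
def sil(n,x,y,yaw,L,W,z0,z1,S=8):
    c,s=np.cos(yaw),np.sin(yaw)
    P=[proj(n,(x+c*a-s*b,y+s*a+c*b,z)) for a in(-L/2,L/2) for b in(-W/2,W/2) for z in(z0,z1)]
    return cv2.convexHull(np.array(P,np.float32))[:,0]
def fit(n,mask,x0,L,W,z0,z1,S=8):
    ys,xs=np.nonzero(mask); l,t=xs.min()-6,ys.min()-6; w,h=xs.max()-l+7,ys.max()-t+7
    M=mask[t:t+h,l:l+w].astype(float)
    def cost(q):
        p=(sil(n,q[0]/1e3,q[1]/1e3,q[2]/1e2,L,W,z0,z1)-[l,t]+.5)*S
        I=np.zeros((h*S,w*S),np.float32); cv2.fillPoly(I,[np.round(p*16).astype(np.int32)],1,shift=4)
        return np.abs(cv2.resize(I,(w,h),interpolation=cv2.INTER_AREA)-M).sum()
    b=min((minimize(cost,[x0[0]*1e3,x0[1]*1e3,g],method="Nelder-Mead",options=dict(initial_simplex=np.array([x0[0]*1e3,x0[1]*1e3,g])+np.array([[0,0,0],[6,0,0],[0,6,0],[0,0,6]]))) for g in(-12,-4,4)),key=lambda o:o.fun)
    return b.x,b.fun,M.sum()
def big(m):
    k,lab,st,_=cv2.connectedComponentsWithStats(m.astype(np.uint8),connectivity=4)
    m=lab==1+np.argmax(st[1:,4]); 
    c,_=cv2.findContours(m.astype(np.uint8),cv2.RETR_EXTERNAL,cv2.CHAIN_APPROX_NONE); o=np.zeros(m.shape,np.uint8); cv2.drawContours(o,c,-1,1,-1); return o>0
if __name__=="__main__":
  for n in("top","scene"):
    im=cv2.imread(f"pics/{n}0.png").astype(int); d=np.load(f"pics/{n}0.npy"); C=cloud(n,d)
    near=lambda x,y,rr:np.hypot(C[...,0]-x,C[...,1]-y)<rr
    mi=big((im.max(2)>(130 if n=="top" else 105))&near(.64,-.192,.068)&(C[...,2]>.018))
    mb=big((C[...,2]>.010)&near(.64,-.19,.14))
    mp=big((C[...,2]>.010)&near(.656,.215,.07))
    for k,m,x0,dim in(("insert",mi,(.64,-.192),(.104,.054,.024,.042)),("base",mb,(.64,-.19),(.18,.12,0,.024)),("pack",mp,(.656,.215),(.07,.036,0,.05))):
        q,f,s=fit(n,m,x0,*dim); print(n,k,q.round(2),"resid",f.round(1),"of",s)
  
E
python3 fit.py
```

```text
top insert [ 642.6  -191.47   -2.12] resid 45.6 of 1160.0Traceback (most recent call last):
  File "fit.py", line 28, in <module>
    q,f,s=fit(n,m,x0,*dim); print(n,k,q.round(2),"resid",f.round(1),"of",s)
          ~~~^^^^^^^^^^^^^
  File "fit.py", line 14, in fit
    b=min((minimize(cost,[x0[0]*1e3,x0[1]*1e3,g],method="Nelder-Mead",options=dict(initial_simplex=np.array([x0[0]*1e3,x0[1]*1e3,g])+np.array([[0,0,0],[6,0,0],[0,6,0],[0,0,6]]))) for g in(-12,-4,4)),key=lambda o:o.fun)
  File "fit.py", line 14, in <genexpr>
    b=min((minimize(cost,[x0[0]*1e3,x0[1]*1e3,g],method="Nelder-Mead",options=dict(initial_simplex=np.array([x0[0]*1e3,x0[1]*1e3,g])+np.array([[0,0,0],[6,0,0],[0,6,0],[0,0,6]]))) for g in(-12,-4,4)),key=lambda o:o.fun)
           ~~~~~~~~^^^^^^^^^^^^^^^^^^^^^^^^^^^^^^^^^^^^^^^^^^^^^^^^^^^^^^^^^^^^^^^^^^^^^^^^^^^^^^^^^^^^^^^^^^^^^^^^^^^^^^^^^^^^^^^^^^^^^^^^^^^^^^^^^^^^^^^^^^^^^^^^^^^^^^^^^^^^^^^
    res = _minimize_neldermead(fun, x0, args, callback, bounds=bounds,
                               **options)
    fxc = func(xc)
    fx = function(np.copy(x), *(wrapper_args + args))
  File "fit.py", line 11, in cost
    p=(sil(n,q[0]/1e3,q[1]/1e3,q[2]/1e2,L,W,z0,z1)-[l,t]+.5)*S
       ~~~^^^^^^^^^^^^^^^^^^^^^^^^^^^^^^^^^^^^^^^^
  File "fit.py", line 5, in sil
    P=[proj(n,(x+c*a-s*b,y+s*a+c*b,z)) for a in(-L/2,L/2) for b in(-W/2,W/2) for z in(z0,z1)]
       ~~~~^^^^^^^^^^^^^^^^^^^^^^^^^^^
  File "h.py", line 12, in proj
    f,cx,cy,R,t=K(n); c=R@np.array(X)+t
                ~^^^
  File "h.py", line 5, in K
    c=r.camera_info(n); f=240/np.tan(np.radians(c["vertical_fov"])/2)
ValueError: time passes only in moves, steps and waits
```

```bash
sed -i 's/^def K/import functools\n@functools.lru_cache(None)\ndef K/' h.py; python3 fit.py; python3 -c "
from h import *; print(r.read_state()['t'])"
```

```text
top insert [ 642.6  -191.47   -2.12] resid 45.6 of 1160.0
top base [ 644.15 -192.87   -2.61] resid 136.5 of 4135.0
top pack [658.97 216.95  -0.97] resid 53.9 of 643.0
scene insert [ 640.96 -192.15   -1.13] resid 479.5 of 2537.0
scene base [ 635.82 -186.61   -2.25] resid 694.5 of 6393.0
scene pack [651.3  226.06 -12.46] resid 176.9 of 835.0
0.7
```

```bash
cat >> h.py <<'E'
def pose(x,y,z,yaw,dip=0):
    """tool down, tool x = -dock x, dip>0 lowers the robot-side end"""
    R=Ro.from_euler("z",yaw+np.pi)*Ro.from_euler("x",np.pi)*Ro.from_euler("y",-dip)
    return np.array([x,y,z]),R
def delta(tgt,cur=None):
    s=r.read_state()
    if cur is None:
        q=s["orientation"]; cur=np.array(s["tcp_pos"]),Ro.from_quat([q[1],q[2],q[3],q[0]])
    p,R=tgt; return np.round(cur[1].inv().apply(p-cur[0])*100,3),np.round((cur[1].inv()*R).as_rotvec(),4)
def st():
    s=r.read_state(); print({k:np.round(s[k],4) for k in("t","tcp_pos","orientation","ft_force","torque","width","grasp_force")})
E
python3 - <<'E'
from h import *
print(delta(pose(.659,.217,.15,-.022))); print(delta(pose(.659,.217,.195,-.022)))
E
```

```text
(array([-59.006, -36.01 ,   4.534]), array([ 2.000e-04,  0.000e+00, -2.138e-01]))
(array([-5.9006e+01, -3.6010e+01,  3.4000e-02]), array([ 2.000e-04,  0.000e+00, -2.138e-01]))
```

carry_out:
  increments: "-1 -15 -9 0 0 0 0; -1 -59 -36 0 0 0 -0.214; -1 -59 -36 0 0 0 -0.214; -1 -59 -36 0 0 0 -0.214; -1 -59 -36 0 0 0 -0.214; -1 -59 -36 0 0 0 -0.214; -1 -59 -36 0 0 0 -0.214; -1 -59 -36 0 0 0 -0.214"

```text
t: 1.37
tcp_pos: [0.4069, 0.4683, 0.1956]
orientation: [0.0, 0.011, 1.0, 0.0]
ft_force: [1.1, 0.6, -0.4]
width: 1.003
grasp_force: 0.0
```

carry_out:
  increments: "-1 -25.7 -24.5 0 0 0 0; -1 -25.7 -24.5 0 0 0 0; -1 -25.7 -24.5 0 0 0 0; -1 -25.7 -24.5 0 0 0 0; -1 -25.7 -24.5 0 0 0 0; -1 -25.7 -24.5 0 0 0 0; -1 -25.7 -24.5 0 0 0 0; -1 -25.7 -24.5 0 0 0 0"

```text
t: 2.03
tcp_pos: [0.6431, 0.233, 0.1956]
orientation: [0.0, 0.011, 1.0, 0.0]
ft_force: [1.3, 1.2, 0.1]
width: 0.997
grasp_force: 0.0
```

carry_out:
  increments: "-1 0 0 5 0 0 0; -1 0 0 9 0 0 0; -1 0 0 9 0 0 0; -1 0 0 9 0 0 0"

```text
t: 2.37
tcp_pos: [0.6387, 0.2338, 0.102]
orientation: [-0.004, 0.011, 1.0, -0.001]
ft_force: [-0.6, 0.2, 0.7]
width: 0.998
grasp_force: 0.0
```

```bash
python3 - <<'E'
from h import *
st(); print(delta(pose(.659,.217,.017,-.022)))
for n in("scene","top"):
    im,d=r.read_camera(n); cv2.imwrite(f"pics/{n}1.png",im[:,:,::-1]); 
    c=im[180:280,340:480] if n=="scene" else im[130:230,150:290]
    cv2.imwrite(f"pics/{n}1c.png",cv2.resize(c[:,:,::-1],None,fx=4,fy=4))
a=[cv2.imread(f"pics/{n}1c.png") for n in("scene","top")]; cv2.imwrite("pics/m1.png",cv2.resize(np.vstack(a),(420,600)))
E
```

```text
{'t': np.float64(2.3667), 'tcp_pos': array([0.6387, 0.2338, 0.102 ]), 'orientation': array([-0.0037,  0.0106,  0.9999, -0.0013]), 'ft_force': array([-0.5758,  0.2238,  0.6758]), 'torque': array([ 0.0465, -0.0141, -0.0171]), 'width': np.float64(0.998), 'grasp_force': np.float64(0.0)}
(array([-2.13 , -1.614,  8.492]), array([-0.0028, -0.0073,  0.0007]))
```

View pics/m1.png

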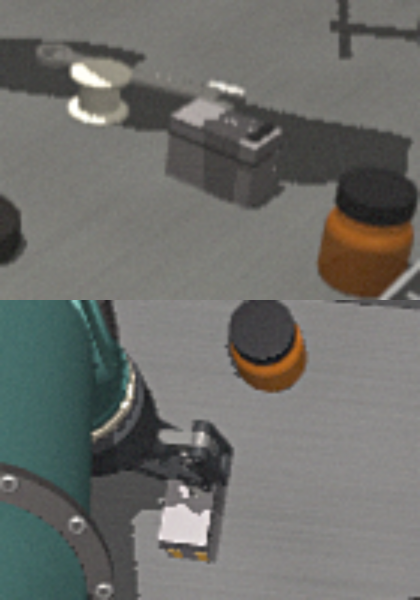

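View pics/scene1.png

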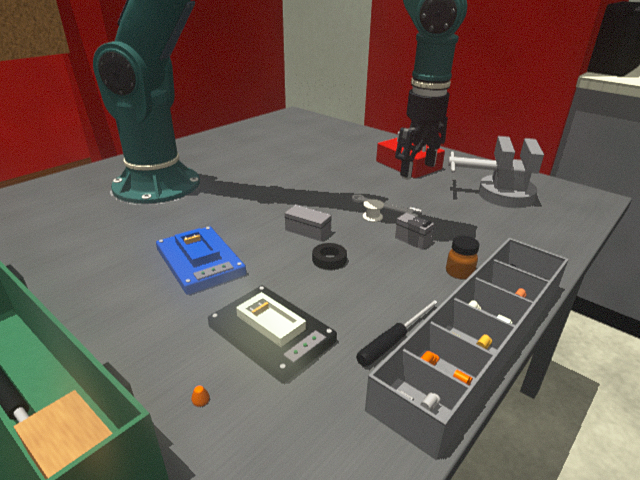

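The scene view shows the open fingertips at about (407,172) and (432,163), above the pack at (414,228); nothing else has moved. I'll check this against the projection of the TCP.

```bash
python3 - <<'E'
from h import *
s=r.read_state(); p=np.array(s["tcp_pos"])
for z in(.013,):
  for b in(-.0425,0,.0425): print("scene",proj("scene",p+[0,b,z]).round(1),"top",proj("top",p+[0,b,z]).round(1))
print("pack top centre",proj("scene",(.659,.217,.05)).round(1),proj("top",(.659,.217,.05)).round(1))
E
```

```text
scene [407.3 191.9] top [216.6 194.6]
scene [418.3 185.4] top [196.7 192.6]
scene [428.6 179.3] top [176.7 190.5]
pack top centre [416.2 220.3] [212.2 195.3]
```

carry_out:
  increments: "-1 -1.6 -1.6 1.5 0 0 0; -1 -1.6 -1.6 1.5 0 0 0; -1 -1.6 -1.6 1.5 0 0 0; -1 -1.6 -1.6 1.5 0 0 0"

```text
t: 2.8
tcp_pos: [0.6583, 0.2195, 0.0925]
orientation: [0.001, 0.011, 1.0, 0.001]
ft_force: [-0.4, -0.1, -0.6]
width: 1.0
grasp_force: 0.0
```

```bash
python3 - <<'E'
from h import *
st(); print(delta(pose(.659,.217,.017,-.022)))
p=np.array(r.read_state()["tcp_pos"])
im,d=r.read_camera("scene"); im2,d2=r.read_camera("top")
ims=[]
for n,I,(x,y) in(("scene",im,(360,130)),("top",im2,(150,140))):
    I=np.ascontiguousarray(I[:,:,::-1])
    c=cv2.resize(I[y:y+120,x:x+120],None,fx=4,fy=4,interpolation=cv2.INTER_CUBIC)
    for z in(.013,):
        for b in(-.0425,.0425):
            u=(proj(n,p+[0,b,z])-[x,y]+.5)*4; cv2.circle(c,tuple(int(v) for v in u),3,(0,255,255),-1)
    ims.append(c[:,:400])
cv2.imwrite("pics/m2.png",np.hstack(ims))
E
```

```text
{'t': np.float64(2.8), 'tcp_pos': array([0.6583, 0.2195, 0.0925]), 'orientation': array([1.300e-03, 1.070e-02, 9.999e-01, 8.000e-04]), 'ft_force': array([-0.4333, -0.0663, -0.5815]), 'torque': array([0.0045, 0.0155, 0.0152]), 'width': np.float64(1.0003), 'grasp_force': np.float64(0.0)}
(array([-0.059, -0.256,  7.551]), array([0.0017, 0.0026, 0.0005]))
```

View pics/m2.png

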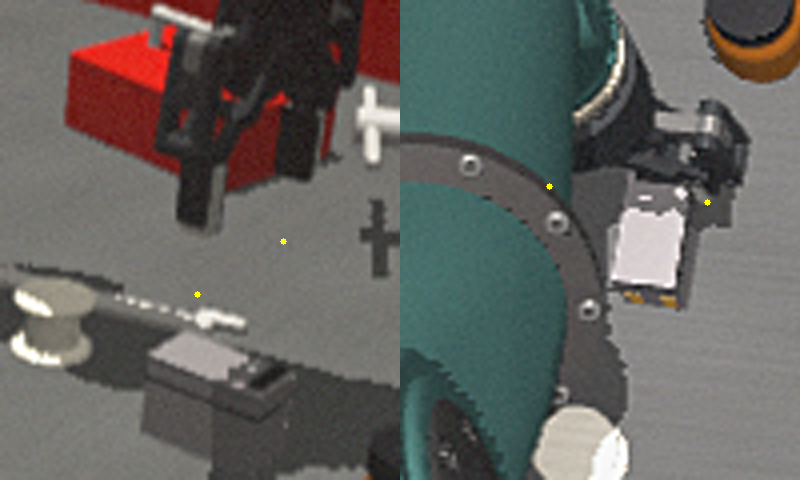

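The left half shows the near fingertip at (200,232) in the crop, against a predicted (197,294), so the open tips look higher than expected. I'll check that with depth.

```bash
python3 - <<'E'
from h import *
st()
for n in("scene","top"):
    im,d=r.read_camera(n); C=cloud(n,d)
    m=(d>0)&(np.abs(C[...,0]-.658)<.08)&(np.abs(C[...,1]-.2195)<.08)&(C[...,2]>.062)&(C[...,2]<.3)
    p=C[m]; o=np.argsort(p[:,2])
    print(n,m.sum()); print(p[o[:12]].round(3))
    for lo in np.arange(.06,.22,.02):
        q=p[(p[:,2]>lo)&(p[:,2]<lo+.02)]
        if len(q): print(round(lo,2),len(q),q.min(0).round(3),q.max(0).round(3))
E
```

```text
{'t': np.float64(2.9), 'tcp_pos': array([0.6576, 0.22  , 0.092 ]), 'orientation': array([9.000e-04, 1.010e-02, 9.999e-01, 9.000e-04]), 'ft_force': array([-0.3591, -0.2663,  1.3109]), 'torque': array([-0.0203,  0.0348, -0.0248]), 'width': np.float64(1.0018), 'grasp_force': np.float64(0.0)}
scene 2863
[[0.651 0.265 0.139]
 [0.647 0.173 0.139]
 [0.659 0.263 0.139]
 [0.653 0.264 0.14 ]
 [0.66  0.17  0.14 ]
 [0.654 0.17  0.14 ]
 [0.656 0.264 0.14 ]
 [0.661 0.262 0.14 ]
 [0.656 0.17  0.141]
 [0.657 0.171 0.141]
 [0.663 0.169 0.141]
 [0.665 0.17  0.141]]
0.12 5 [0.647 0.17  0.139] [0.66  0.265 0.14 ]
0.14 189 [0.646 0.16  0.14 ] [0.669 0.268 0.16 ]
0.16 212 [0.646 0.16  0.16 ] [0.669 0.277 0.18 ]
0.18 294 [0.642 0.143 0.181] [0.673 0.29  0.2  ]
0.2 429 [0.643 0.144 0.2  ] [0.675 0.292 0.22 ]
top 767
[[0.648 0.17  0.144]
 [0.649 0.168 0.146]
 [0.646 0.174 0.147]
 [0.651 0.166 0.148]
 [0.646 0.172 0.148]
 [0.65  0.168 0.15 ]
 [0.647 0.174 0.15 ]
 [0.65  0.163 0.152]
 [0.647 0.175 0.153]
 [0.646 0.169 0.155]
 [0.649 0.169 0.156]
 [0.651 0.167 0.156]]
0.14 15 [0.646 0.163 0.144] [0.652 0.175 0.159]
0.16 14 [0.645 0.162 0.16 ] [0.652 0.174 0.18 ]
0.18 81 [0.642 0.144 0.183] [0.669 0.19  0.2  ]
0.2 133 [0.639 0.145 0.201] [0.673 0.202 0.22 ]
```

carry_out:
  increments: "0.15 0 -0.2 0 0 0 0; 0.15 0 -0.2 0 0 0 0; 0.15 0 -0.2 0 0 0 0; 0.15 0 -0.2 0 0 0 0; 0.15 0 -0.2 0 0 0 0; 0.15 0 -0.2 0 0 0 0"

```text
t: 3.5
tcp_pos: [0.6574, 0.2162, 0.0902]
orientation: [-0.0, 0.011, 1.0, -0.0]
ft_force: [0.3, 0.6, -0.6]
width: 0.425
grasp_force: 0.0
```

```bash
cat > tips.py <<'E'
from h import *
st(); t=np.array(r.read_state()["tcp_pos"])
im,d=r.read_camera("scene"); C=cloud("scene",d)
m=(d>0)&(np.abs(C[...,0]-t[0])<.08)&(np.abs(C[...,1]-t[1])<.08)&(C[...,2]>.062)&(C[...,2]<.3)
p=C[m]; z=np.sort(p[:,2]); print("low z",z[:8].round(3))
for lo in np.arange(z[0],z[0]+.1,.02):
    q=p[(p[:,2]>lo)&(p[:,2]<lo+.02)]
    print(round(lo,3),len(q),q.min(0).round(3),q.max(0).round(3))
E
python3 tips.py
```

```text
{'t': np.float64(3.5), 'tcp_pos': array([0.6574, 0.2162, 0.0902]), 'orientation': array([-1.000e-04,  1.090e-02,  9.999e-01, -0.000e+00]), 'ft_force': array([ 0.3088,  0.6338, -0.6449]), 'torque': array([ 0.0279, -0.0079, -0.005 ]), 'width': np.float64(0.4246), 'grasp_force': np.float64(0.0)}
low z [0.126 0.126 0.126 0.126 0.126 0.127 0.127 0.127]
0.126 173 [0.646 0.181 0.126] [0.669 0.242 0.145]
0.146 204 [0.647 0.181 0.146] [0.668 0.243 0.165]
0.166 257 [0.643 0.161 0.166] [0.671 0.269 0.185]
0.186 335 [0.643 0.153 0.186] [0.674 0.275 0.205]
0.206 419 [0.641 0.147 0.206] [0.676 0.281 0.226]
```

carry_out:
  increments: "-1 0 0 2 0 0 0; -1 0 0 4 0 0 0; -1 -0.1 0 6 0 0 0; -1 -0.1 0 7 0 0 0; -1 -0.1 0 7 0 0 0; -1 -0.1 0 7 0 0 0"

```text
t: 4.05
tcp_pos: [0.6582, 0.2161, 0.02]
orientation: [-0.0, 0.011, 1.0, -0.0]
ft_force: [0.4, 0.4, -0.4]
width: 0.998
grasp_force: 0.0
```

```bash
python3 - <<'E'
from h import *
st(); ims=[]
for n,(x,y) in(("scene",(360,150)),("top",(150,140))):
    im,d=r.read_camera(n); C=cloud(n,d)
    if n=="scene":
        m=(d>0)&(np.abs(C[...,0]-.66)<.03)&(C[...,2]<.13)&(C[...,2]>.01)&(np.abs(C[...,1]-.217)<.07)&(np.abs(C[...,1]-.217)>.03)
        p=C[m]; print(len(p),p[np.argsort(p[:,2])[:15]].round(3))
    ims.append(cv2.resize(np.ascontiguousarray(im[y:y+120,x:x+100,::-1]),None,fx=4,fy=4,interpolation=cv2.INTER_CUBIC))
cv2.imwrite("pics/m3.png",np.hstack(ims))
E
```

```text
{'t': np.float64(4.05), 'tcp_pos': array([0.6582, 0.2161, 0.02  ]), 'orientation': array([-4.000e-04,  1.090e-02,  9.999e-01, -2.000e-04]), 'ft_force': array([ 0.3801,  0.4037, -0.3871]), 'torque': array([ 0.0404, -0.0147,  0.0023]), 'width': np.float64(0.9984), 'grasp_force': np.float64(0.0)}
553 [[0.66  0.169 0.066]
 [0.665 0.26  0.067]
 [0.652 0.26  0.068]
 [0.656 0.166 0.068]
 [0.664 0.257 0.068]
 [0.647 0.261 0.068]
 [0.658 0.167 0.068]
 [0.651 0.257 0.069]
 [0.663 0.166 0.069]
 [0.654 0.169 0.069]
 [0.659 0.257 0.069]
 [0.652 0.165 0.069]
 [0.649 0.169 0.069]
 [0.648 0.167 0.07 ]
 [0.668 0.263 0.07 ]]
```

View pics/m3.png

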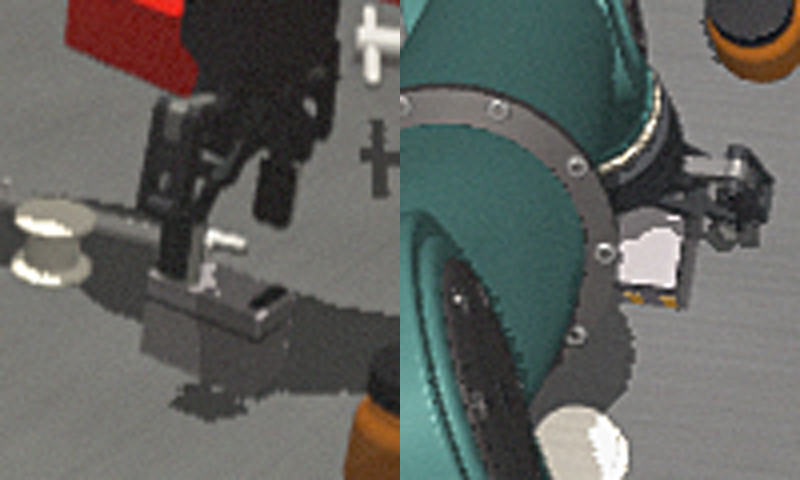

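In both crops the open fingertips sit just above the pack top, at z about 67 mm, while the reported TCP is at 20 mm. So the reported TCP is about 34 mm below the real tips. I'll plan with tip z = TCP z + 36 mm when gripping the pack.

carry_out:
  increments: "-1 -0.1 0.1 1.5 0 0 0; -1 -0.1 0.1 3 0 0 0; -1 -0.1 0.1 3.7 0 0 0; -1 -0.1 0.1 3.7 0 0 0"
  force: 80

```text
t: 4.48
tcp_pos: [0.6571, 0.2165, -0.0195]
orientation: [-0.002, 0.011, 1.0, -0.001]
ft_force: [-1.1, -1.1, -0.3]
width: 1.004
grasp_force: 0.0
```

carry_out:
  increments: "0 0 0 0 0 0 0; 0.2 0 0 0 0 0 0; 1 0 0 0 0 0 0; 1 0 0 0 0 0 0; 1 0 0 0 0 0 0; 1 0 0 0 0 0 0; 1 0 0 0 0 0 0"
  force: 80

```text
t: 5.07
tcp_pos: [0.6603, 0.2176, -0.0158]
orientation: [0.001, 0.011, 1.0, 0.0]
ft_force: [0.7, 0.2, 3.2]
width: 0.407
grasp_force: 80.7
```

```bash
python3 tips.py | head -2
```

```text
{'t': np.float64(5.0667), 'tcp_pos': array([ 0.6603,  0.2176, -0.0158]), 'orientation': array([9.000e-04, 1.090e-02, 9.999e-01, 4.000e-04]), 'ft_force': array([0.6877, 0.2273, 3.2341]), 'torque': array([-0.0471,  0.0189, -0.0441]), 'width': np.float64(0.4068), 'grasp_force': np.float64(80.6967)}
low z [0.062 0.062 0.062 0.063 0.063 0.063 0.063 0.063]
```

carry_out:
  increments: "1 0 0 -1 0 0 0; 1 0 0 -4 0 0 0; 1 0 0 -8 0 0 0; 1 0 0 -12 0 0 0; 1 0 0 -12 0 0 0; 1 0 0 -12 0 0 0; 1 0 0 -12 0 0 0"

```text
t: 5.7
tcp_pos: [0.6577, 0.2166, 0.1025]
orientation: [-0.001, 0.011, 1.0, -0.001]
ft_force: [-1.3, 0.1, -4.2]
width: 0.408
grasp_force: 80.6
```

```bash
python3 - <<'E'
from h import *
st(); p0=np.array(r.read_state()["tcp_pos"])
im,d=r.read_camera("scene"); C=cloud("scene",d)
m=(d>0)&(np.abs(C[...,0]-.66)<.07)&(np.abs(C[...,1]-.217)<.05)&(C[...,2]>.06)&(C[...,2]<.16)
p=C[m]
for lo in np.arange(.10,.16,.01):
    q=p[(p[:,2]>lo)&(p[:,2]<lo+.01)]
    if len(q): print(round(lo,3),len(q),q.min(0).round(3),q.max(0).round(3))
print("low",np.sort(p[:,2])[:5].round(3))
# profile through pocket in top0
a=cv2.imread("pics/top0.png").astype(np.float32); yaw=-.023; ex=np.array([np.cos(yaw),np.sin(yaw),0]); ey=np.array([-ex[1],ex[0],0]); c0=np.array([.6426,-.1915,.042])
def prof(e,o,s,n="top",A=a):
    pts=np.array([proj(n,c0+o+e*t) for t in s],np.float32)
    return cv2.remap(A,pts[:,:1],pts[:,1:],cv2.INTER_LINEAR)[:,0]
s=np.arange(-.062,.0621,.002); 
for o in(-.008,0,.008):
    print("x prof off",o); v=prof(ex,ey*o,s); print(" ".join(f"{int(t*1000)}:{int(b[0])}/{int(b[2])}" for t,b in zip(s,v)))
s=np.arange(-.034,.0341,.002)
for o in(-.02,0.,.02):
    print("y prof off",o); v=prof(ey,ex*o,s); print(" ".join(f"{int(t*1000)}:{int(b[0])}" for t,b in zip(s,v)))
E
```

```text
{'t': np.float64(5.7), 'tcp_pos': array([0.6577, 0.2166, 0.1025]), 'orientation': array([-1.400e-03,  1.090e-02,  9.999e-01, -5.000e-04]), 'ft_force': array([-1.2866,  0.0875, -4.2326]), 'torque': array([0.0209, 0.0226, 0.0452]), 'width': np.float64(0.4084), 'grasp_force': np.float64(80.5636)}
0.11 51 [0.62  0.196 0.116] [0.689 0.231 0.12 ]
0.12 170 [0.62  0.196 0.12 ] [0.69  0.233 0.13 ]
0.13 164 [0.619 0.19  0.13 ] [0.69  0.232 0.14 ]
0.14 173 [0.62  0.184 0.14 ] [0.691 0.233 0.15 ]
0.15 190 [0.619 0.182 0.15 ] [0.691 0.234 0.16 ]
low [0.116 0.116 0.117 0.117 0.117]
x prof off -0.008
-62:87/88 -60:85/87 -57:85/89 -55:113/133 -53:150/158 -51:232/234 -49:251/251 -47:248/248 -45:247/247 -43:247/247 -41:247/246 -39:238/237 -37:218/223 -35:219/222 -33:220/224 -31:223/226 -29:164/175 -27:83/145 -25:107/254 -23:179/250 -21:247/247 -19:250/247 -17:247/247 -15:247/247 -13:247/247 -11:247/247 -9:247/247 -7:247/247 -5:247/247 -3:247/247 -1:247/247 0:247/247 2:247/247 4:247/247 6:247/247 8:247/247 10:247/247 12:247/247 14:247/247 16:247/247 18:247/247 20:247/247 22:247/247 24:247/247 26:247/24
[... 1702 characters left out ...]
5 -15:203 -13:254 -11:252 -9:251 -7:250 -5:250 -3:250 -1:251 0:251 2:250 4:250 6:250 8:250 10:250 12:250 14:250 16:249 18:248 20:247 22:248 24:251 26:241 28:172 30:32 32:64 34:78
y prof off 0.0
-34:79 -32:77 -30:68 -27:96 -25:254 -23:254 -21:250 -19:252 -17:193 -15:216 -13:252 -11:248 -9:247 -7:247 -5:247 -3:247 -1:247 0:247 2:247 4:247 6:247 8:247 10:247 12:247 14:247 16:247 18:247 20:247 22:248 24:251 26:235 28:162 30:34 32:70 34:78
y prof off 0.02
-34:80 -32:76 -30:65 -27:129 -25:255 -23:254 -21:251 -19:254 -17:187 -15:154 -13:214 -11:252 -9:248 -7:247 -5:247 -3:247 -1:247 0:247 2:247 4:247 6:247 8:247 10:247 12:247 14:247 16:247 18:247 20:247 22:248 24:252 26:242 28:175 30:56 32:38 34:76
```

```bash
cat >> h.py <<'E'
PX,PY,YAW=.649,-.1913,-.023   # pocket floor centre, top-camera coordinates
A,H=.0013,-.015               # TCP in the pack frame (x, z)
BY=.0007
def seat(nx,nz,dip_deg,dx=0,dy=0):
    """TCP pose for nose at pocket x nx, height nz above floor (mm), dip"""
    t=np.radians(dip_deg); x=nx/1e3+(.035+A)*np.cos(t)-H*np.sin(t)+dx/1e3; z=.030+nz/1e3+(.035+A)*np.sin(t)+H*np.cos(t)
    c,s=np.cos(YAW),np.sin(YAW); y=dy/1e3+BY
    return pose(PX+c*x-s*y,PY+s*x+c*y,z,YAW,t)
E
python3 - <<'E'
from h import *
st(); print(delta(pose(.65,-.1906,.1025,YAW))); print(seat(-25,40,15)[0])
E
```

```text
{'t': np.float64(5.75), 'tcp_pos': array([0.6571, 0.2164, 0.1014]), 'orientation': array([-2.300e-03,  1.080e-02,  9.999e-01, -9.000e-04]), 'ft_force': array([-0.0224,  0.2905, -3.4933]), 'torque': array([ 0.0435, -0.0078,  0.024 ]), 'width': np.float64(0.4067), 'grasp_force': np.float64(80.5396)}
(array([-1.7700e-01, -4.0703e+01, -3.8000e-02]), array([-0.0018, -0.0045,  0.0013]))
[ 0.6629578  -0.1909209   0.06490624]
```

carry_out:
  increments: "1 0 -3 0 0 0 0; 1 0 -7 0 0 0 0; 1 0 -11 0 0 0 0; 1 0 -15 0 0 0 0; 1 0 -19 0 0 0 0; 1 -0.1 -23 0 0 0 0; 1 -0.2 -27 0 0 0 0; 1 -0.2 -31 0 0 0 0"

```text
t: 6.42
tcp_pos: [0.6522, -0.0944, 0.1006]
orientation: [-0.003, 0.011, 1.0, 0.0]
ft_force: [0.5, -0.0, -3.6]
width: 0.406
grasp_force: 80.6
```

carry_out:
  increments: "1 0 -4 0 0 0 0; 1 0 -7 0 0 0 0; 1 0 -9 0 0 0 0; 1 -1 -9.7 0 0 -0.1 0; 1 -1.5 -9.7 0 0 -0.2 0; 1 -1.5 -9.7 0 0 -0.262 0; 1 -1.5 -9.7 0 0 -0.262 0; 1 -1.5 -9.7 0 0 -0.262 0"

```text
t: 7.08
tcp_pos: [0.6641, -0.1898, 0.1006]
orientation: [0.127, 0.011, 0.992, -0.001]
ft_force: [1.4, -0.0, -2.9]
width: 0.408
grasp_force: 80.6
```

```bash
cat > held.py <<'E'
from h import *
st(); s=r.read_state(); q=s["orientation"]; T=np.array(s["tcp_pos"]); R=Ro.from_quat([q[1],q[2],q[3],q[0]])
def corners():  # pack edges, predicted under tool-length hypothesis
    f=lambda a,b,c:T+R.apply(np.array([-(a-A),b*1,-(c-H)]))
    return {"nose":f(-.035,0,0),"tail":f(.035,0,0),"nosetop":f(-.035,0,.05)}
print({k:v.round(4) for k,v in corners().items()})
ims=[]
for n in("scene","top"):
    im,d=r.read_camera(n); C=cloud(n,d)
    m=(d>0)&(np.abs(C[...,0]-T[0])<.07)&(np.abs(C[...,1]-T[1])<.05)&(C[...,2]>.05)&(C[...,2]<T[2]+.06)
    p=C[m]
    if n=="scene":
        y=np.abs(p[:,1]-(T[1]-.02))<.006
        p=p[y]
    for i in np.argsort(p[:,2])[:4]: print(n,"lowest",p[i].round(4))
    for i in np.argsort(p[:,0])[:3]: print(n,"min x",p[i].round(4))
    I=np.ascontiguousarray(im[:,:,::-1]); 
    for v in corners().values():
        cv2.circle(I,tuple(int(round(w*16)) for w in proj(n,v)),24,(0,0,255),-1,shift=4)
    x,y=proj(n,T).astype(int)-[70,60]
    x,y=max(x,0),max(y,0)
    ims.append(cv2.resize(I[y:y+140,x:x+133],None,fx=3,fy=3,interpolation=cv2.INTER_CUBIC))
import sys
cv2.imwrite(sys.argv[1],np.hstack(ims))
E
python3 held.py pics/h1.png
```

```text
{'t': np.float64(7.0833), 'tcp_pos': array([ 0.6641, -0.1898,  0.1006]), 'orientation': array([ 1.269e-01,  1.130e-02,  9.919e-01, -6.000e-04]), 'ft_force': array([ 1.4461, -0.0414, -2.9186]), 'torque': array([-0.0141,  0.351 ,  0.023 ]), 'width': np.float64(0.4084), 'grasp_force': np.float64(80.5987)}
{'nose': array([ 0.6252, -0.1889,  0.1059]), 'tail': array([ 0.693 , -0.1905,  0.1236]), 'nosetop': array([ 0.6126, -0.1887,  0.1543])}
scene lowest [ 0.6255 -0.2076  0.1074]
scene lowest [ 0.6229 -0.2073  0.1078]
scene lowest [ 0.6302 -0.2078  0.108 ]
scene lowest [ 0.6275 -0.2074  0.1083]
scene min x [ 0.6114 -0.207   0.1494]
scene min x [ 0.6135 -0.207   0.1486]
scene min x [ 0.6142 -0.2074  0.1508]
top lowest [ 0.6424 -0.1673  0.0519]
top lowest [ 0.6423 -0.1732  0.1078]
top lowest [ 0.6385 -0.1727  0.1138]
top lowest [ 0.6351 -0.1724  0.1181]
top min x [ 0.6206 -0.1725  0.1416]
top min x [ 0.6225 -0.1723  0.1421]
top min x [ 0.6242 -0.1721  0.1267]
```

View pics/h1.png

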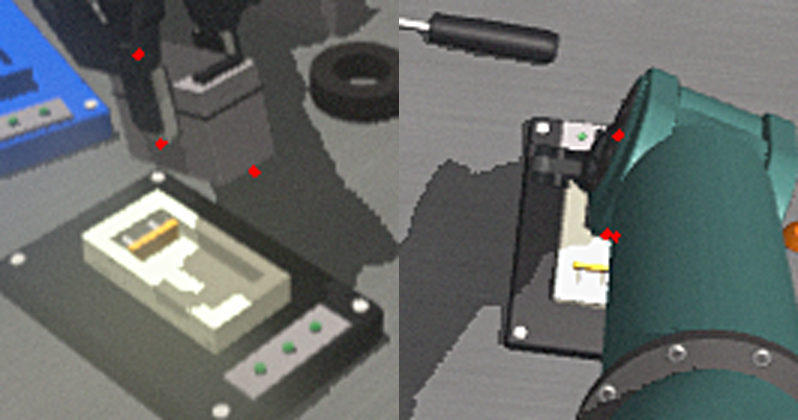

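The held pack is dipped about 15° above the pocket. The scene crop shows the predicted corners on the pack's edges (nose (160,143), tail (253,171)), so the tool-length model holds. I'll compare the pack's side face with the insert's in the same camera.

```bash
cat > rel.py <<'E'
from h import *
st(); s=r.read_state(); T=np.array(s["tcp_pos"])
D=[]
for _ in range(4): im,d=r.read_camera("scene"); D.append(d)
d=np.median(D,0); C=cloud("scene",d)
c,sn=np.cos(YAW),np.sin(YAW); o=np.array([.6426,-.1915])
def loc(P): q=P[...,:2]-o; return q[...,0]*c+q[...,1]*sn, -q[...,0]*sn+q[...,1]*c, P[...,2]
X,Y,Z=loc(C)
def face(name,m,ax):
    u,v=(X[m],Y[m]) if ax=="y" else (Y[m],X[m])
    k=np.ones(len(u),bool)
    for _ in range(5):
        f=np.polyfit(u[k],v[k],1); e=v-np.polyval(f,u); k=np.abs(e)<max(2*e[k].std(),.0008)
    print(name,k.sum(),"slope",f[0].round(4),"value at 0 (mm)",(1e3*f[1]).round(2),"range",(u[k].min()*1e3).round(1),(u[k].max()*1e3).round(1),"sd",(1e3*e[k].std()).round(2))
ok=d>0
face("insert -y",ok&(Z>.028)&(Z<.039)&(np.abs(X)<.047)&(Y>-.033)&(Y<-.022),"y")
face("insert +x",ok&(Z>.028)&(Z<.039)&(np.abs(Y)<.022)&(X>.045)&(X<.058),"x")
zl=T[2]-H
face("pack -y",ok&(Z>zl+.006)&(Z<zl+.04)&(X>-.03)&(X<.05)&(Y>-.026)&(Y<-.010),"y")
E
python3 rel.py
```

```text
{'t': np.float64(7.1833), 'tcp_pos': array([ 0.6682, -0.1895,  0.1025]), 'orientation': array([ 0.1299,  0.0104,  0.9915, -0.0011]), 'ft_force': array([ 0.98  , -0.1068, -3.0077]), 'torque': array([-0.0258,  0.4039, -0.004 ]), 'width': np.float64(0.4103), 'grasp_force': np.float64(80.5973)}
insert -y 203 slope 0.0026 value at 0 (mm) -26.07 range -47.0 47.0 sd 0.29
insert +x 111 slope 0.002 value at 0 (mm) 49.24 range -20.7 20.8 sd 0.32
pack -y 375 slope 0.0128 value at 0 (mm) -16.11 range -25.0 49.9 sd 0.31
```

```bash
cat >> rel.py <<'E'
def face2(name,m):
    B=np.c_[np.ones(m.sum()),X[m],Z[m]-Z[m].mean()]; v=Y[m]; k=np.ones(len(v),bool)
    for _ in range(6):
        f=np.linalg.lstsq(B[k],v[k],rcond=None)[0]; e=v-B@f; k=np.abs(e)<max(2*e[k].std(),.0006)
    print(name,"y0,slope x,slope z",(f*[1e3,1,1]).round(4),k.sum())
face2("insert",ok&(Z>.027)&(Z<.040)&(np.abs(X)<.05)&(Y>-.033)&(Y<-.022))
m=ok&(Z>zl+.003)&(Z<zl+.045)&(X>-.04)&(X<.055)&(Y>-.024)&(Y<-.010)
face2("pack",m); face2("pack x>12",m&(X>.012)); face2("pack x<12,low",m&(X<.03)&(Z<zl+.03))
q=s["orientation"]; x=Ro.from_quat([q[1],q[2],q[3],q[0]]).apply([-1,0,0]); print("tool yaw",np.arctan2(x[1],x[0]).round(4),"y axis",Ro.from_quat([q[1],q[2],q[3],q[0]]).apply([0,1,0]).round(4))
E
python3 rel.py
```

```text
{'t': np.float64(7.3833), 'tcp_pos': array([ 0.6689, -0.1895,  0.1034]), 'orientation': array([ 0.1309,  0.0102,  0.9913, -0.0014]), 'ft_force': array([ 0.9047,  0.1387, -2.9665]), 'torque': array([-0.0057,  0.4407,  0.0304]), 'width': np.float64(0.4016), 'grasp_force': np.float64(80.597)}
insert -y 199 slope 0.0013 value at 0 (mm) -26.06 range -46.1 46.6 sd 0.28
insert +x 105 slope -0.0023 value at 0 (mm) 49.16 range -21.9 20.8 sd 0.34
pack -y 370 slope 0.0097 value at 0 (mm) -16.21 range -26.5 49.5 sd 0.32
insert y0,slope x,slope z [-2.60727e+01  1.70000e-03 -7.40000e-03] 244
pack y0,slope x,slope z [-1.62072e+01  1.00000e-02 -1.00000e-04] 432
pack x>12 y0,slope x,slope z [-1.67399e+01  2.64000e-02 -4.50000e-03] 342
pack x<12,low y0,slope x,slope z [-1.6198e+01  1.0700e-02  2.8000e-03] 191
tool yaw -0.0205 y axis [ 2.050e-02  9.998e-01 -1.000e-04]
```

```bash
sed -i 's/^PX,PY,YAW=.*/PX,PY,YAW=.6488,-.1900,-.0205/; s/^BY=.*/BY=0/; s/,YAW,t)/,YAW-.005,t)/' h.py; python3 - <<'E'
from h import *
st()
for a in((-25,20,15),(-25,13,15),(-25,9,15)): print(a,*delta(seat(*a)))
E
```

```text
{'t': np.float64(7.5833), 'tcp_pos': array([ 0.668 , -0.1899,  0.1034]), 'orientation': array([ 0.1307,  0.0106,  0.9914, -0.0015]), 'ft_force': array([-0.8647,  0.6288, -4.0044]), 'torque': array([ 0.0125,  0.4902, -0.0126]), 'width': np.float64(0.407), 'grasp_force': np.float64(80.5976)}
(-25, 20, 15) [ 2.019 -0.047  5.515] [0.001  0.0003 0.004 ]
(-25, 13, 15) [ 2.2   -0.047  6.191] [0.001  0.0003 0.004 ]
(-25, 9, 15) [ 2.304 -0.047  6.577] [0.001  0.0003 0.004 ]
```

carry_out:
  increments: "1 0.7 -0.05 2 0 0 0.004; 1 1.5 -0.05 4 0 0 0.004; 1 2 -0.05 5 0 0 0.004; 1 2 -0.05 5.5 0 0 0.004; 1 2 -0.05 5.5 0 0 0.004; 1 2 -0.05 5.5 0 0 0.004"

```text
t: 8.08
tcp_pos: [0.6634, -0.1906, 0.0455]
orientation: [0.131, 0.013, 0.991, -0.001]
ft_force: [-0.2, 0.7, -3.7]
width: 0.41
grasp_force: 80.7
```

```bash
python3 rel.py; python3 - <<'E'
from h import *
st()
for a in((-25,20,15),(-25,13,15),(-25,9,15)): print(a,*delta(seat(*a)))
E
```

```text
{'t': np.float64(8.0833), 'tcp_pos': array([ 0.6634, -0.1906,  0.0455]), 'orientation': array([ 0.1313,  0.0127,  0.9913, -0.0013]), 'ft_force': array([-0.1952,  0.6574, -3.7025]), 'torque': array([0.0161, 0.4531, 0.0027]), 'width': np.float64(0.4096), 'grasp_force': np.float64(80.6781)}
insert -y 197 slope 0.0004 value at 0 (mm) -26.12 range -47.0 46.9 sd 0.31
insert +x 107 slope 0.0016 value at 0 (mm) 49.19 range -21.9 20.6 sd 0.31
pack -y 300 slope 0.0055 value at 0 (mm) -17.28 range -28.7 47.0 sd 0.32
insert y0,slope x,slope z [-2.61177e+01  1.30000e-03  2.20000e-03] 236
pack y0,slope x,slope z [-1.72861e+01  4.30000e-03 -2.00000e-03] 345
pack x>12 y0,slope x,slope z [-1.80762e+01  3.39000e-02 -2.20000e-03] 287
pack x<12,low y0,slope x,slope z [-1.7273e+01  4.2000e-03 -3.0000e-03] 176
tool yaw -0.0258 y axis [2.560e-02 9.997e-01 8.000e-04]
{'t': np.float64(8.2833), 'tcp_pos': array([ 0.6636, -0.1907,  0.0463]), 'orientation': array([ 0.1318,  0.0127,  0.9912, -0.0014]), 'ft_force': array([-0.6007, -0.4754, -3.053 ]), 'torque': array([0.0355, 0.4467, 0.0035]), 'width': np.float64(0.4079), 'grasp_force': np.float64(80.6785)}
(-25, 20, 15) [0.121 0.039 0.11 ] [ 0.0005  0.0025 -0.0002]
(-25, 13, 15) [0.304 0.038 0.786] [ 0.0005  0.0025 -0.0002]
(-25, 9, 15) [0.408 0.038 1.172] [ 0.0005  0.0025 -0.0002]
```

carry_out:
  increments: "1 0.2 0.02 0.4 0 0 0; 1 0.3 0.02 0.7 0 0 0; 1 0.35 0.02 0.9 0 0 0; 1 0.35 0.02 0.9 0 0 0"

```text
t: 8.62
tcp_pos: [0.6608, -0.1901, 0.0347]
orientation: [0.13, 0.013, 0.991, -0.001]
ft_force: [-0.1, -0.3, -2.7]
width: 0.408
grasp_force: 80.7
```

carry_out:
  increments: "1 0.05 0 0.2 0 0 0; 1 0.1 0 0.3 0 0 0; 1 0.1 0 0.3 0 0 0"

```text
t: 8.87
tcp_pos: [0.661, -0.1901, 0.0319]
orientation: [0.13, 0.013, 0.991, -0.001]
ft_force: [-1.2, 0.6, -3.7]
width: 0.409
grasp_force: 80.7
```

```bash
python3 - <<'E'
from h import *
st()
for a in((-25,9,15),(-25,5,15),(-25,1.5,15)): print(a,*delta(seat(*a)))
E
```

```text
{'t': np.float64(8.8667), 'tcp_pos': array([ 0.661 , -0.1901,  0.0319]), 'orientation': array([ 0.1303,  0.0128,  0.9914, -0.0011]), 'ft_force': array([-1.1749,  0.6296, -3.6546]), 'torque': array([0.0023, 0.4248, 0.0113]), 'width': np.float64(0.4092), 'grasp_force': np.float64(80.6786)}
(-25, 9, 15) [-0.219 -0.011 -0.152] [ 0.0011 -0.0004 -0.0004]
(-25, 5, 15) [-0.116 -0.011  0.234] [ 0.0011 -0.0004 -0.0004]
(-25, 1.5, 15) [-0.026 -0.012  0.572] [ 0.0011 -0.0004 -0.0004]
```

carry_out:
  increments: "1 -0.05 0 0.2 0 0 0; 1 -0.05 0 0.4 0 0 0; 1 -0.05 0 0.5 0 0 0; 1 -0.05 0 0.5 0 0 0"

```text
t: 9.2
tcp_pos: [0.663, -0.1902, 0.0272]
orientation: [0.13, 0.013, 0.991, -0.001]
ft_force: [-0.4, 0.6, -3.1]
width: 0.412
grasp_force: 80.7
```

```bash
python3 rel.py | grep -v x.1; python3 - <<'E'
from h import *
st()
for a in((-25,1.5,15),(-35.3,1.5,15),(-35.3,1,12),(-35.3,1,10)): print(a,*delta(seat(*a)))
E
```

```text
{'t': np.float64(9.2), 'tcp_pos': array([ 0.663 , -0.1902,  0.0272]), 'orientation': array([ 0.1304,  0.0127,  0.9914, -0.0011]), 'ft_force': array([-0.3736,  0.6232, -3.0672]), 'torque': array([0.0081, 0.4436, 0.037 ]), 'width': np.float64(0.4123), 'grasp_force': np.float64(80.6782)}
insert -y 197 slope -0.0008 value at 0 (mm) -26.09 range -47.0 46.6 sd 0.3
pack -y 283 slope 0.0046 value at 0 (mm) -16.81 range -29.8 46.4 sd 0.32
insert y0,slope x,slope z [-2.60704e+01 -5.00000e-04  9.80000e-03] 244
pack y0,slope x,slope z [-1.68187e+01  4.20000e-03 -2.80000e-03] 323
tool yaw -0.0259 y axis [0.0256 0.9997 0.0012]
{'t': np.float64(9.4), 'tcp_pos': array([ 0.6631, -0.1903,  0.0276]), 'orientation': array([ 0.1307,  0.0128,  0.9913, -0.0012]), 'ft_force': array([ 0.0302,  0.1172, -2.8453]), 'torque': array([-0.0228,  0.4193,  0.0173]), 'width': np.float64(0.4102), 'grasp_force': np.float64(80.6789)}
(-25, 1.5, 15) [0.064 0.001 0.107] [ 0.0009  0.0003 -0.0004]
(-35.3, 1.5, 15) [ 1.059 -0.004 -0.16 ] [ 0.0009  0.0003 -0.0004]
(-35.3, 1, 12) [ 1.155 -0.004  0.076] [ 0.0009  0.0527 -0.0004]
(-35.3, 1, 10) [ 1.216 -0.005  0.199] [ 0.0009  0.0876 -0.0003]
```

carry_out:
  increments: "1 0.15 -0.02 0 0 0 0; 1 0.3 -0.02 0 0 0 0; 1 0.45 -0.02 -0.05 0 0 0; 1 0.6 -0.02 -0.08 0 0 0; 1 0.6 -0.02 -0.08 0 0 0"

```text
t: 9.82
tcp_pos: [0.6583, -0.1904, 0.0274]
orientation: [0.132, 0.013, 0.991, -0.001]
ft_force: [4.0, 0.8, -4.3]
width: 0.409
grasp_force: 80.7
```

carry_out:
  increments: "1 0.15 0 -0.03 0 0 0; 1 0.3 0 -0.06 0 0 0; 1 0.45 0 -0.08 0 0 0; 1 0.45 0 -0.08 0 0 0; 1 0.45 0 -0.08 0 0 0"

```text
t: 10.23
tcp_pos: [0.6541, -0.1904, 0.0272]
orientation: [0.132, 0.013, 0.991, -0.001]
ft_force: [5.4, -0.5, -3.2]
width: 0.409
grasp_force: 80.6
```

```bash
python3 rel.py | grep -v x.1; python3 - <<'E'
from h import *
st()
for a in((-35.3,1.5,15),(-35.3,1,12),(-35.3,1,10)): print(a,*delta(seat(*a)))
E
```

```text
{'t': np.float64(10.2333), 'tcp_pos': array([ 0.6541, -0.1904,  0.0272]), 'orientation': array([ 0.1322,  0.0127,  0.9911, -0.0014]), 'ft_force': array([ 5.3706, -0.5459, -3.1722]), 'torque': array([-0.0234, -0.7929, -0.044 ]), 'width': np.float64(0.4087), 'grasp_force': np.float64(80.6277)}
insert -y 202 slope 0.0003 value at 0 (mm) -26.06 range -46.8 46.9 sd 0.27
pack -y 252 slope 0.0168 value at 0 (mm) -17.21 range -30.0 37.8 sd 0.4
insert y0,slope x,slope z [-2.60548e+01 -1.00000e-04  1.00000e-03] 248
pack y0,slope x,slope z [-1.71301e+01  3.80000e-03 -3.30000e-03] 316
tool yaw -0.0257 y axis [2.560e-02 9.997e-01 5.000e-04]
{'t': np.float64(10.4333), 'tcp_pos': array([ 0.6542, -0.1904,  0.0272]), 'orientation': array([ 0.1322,  0.0127,  0.9911, -0.0014]), 'ft_force': array([ 5.0718, -0.1131, -2.2226]), 'torque': array([ 0.0251, -0.7682, -0.0758]), 'width': np.float64(0.4094), 'grasp_force': np.float64(80.6245)}
(-35.3, 1.5, 15) [0.187 0.024 0.031] [ 0.0005  0.0034 -0.0001]
(-35.3, 1, 12) [0.284 0.024 0.267] [ 0.0005  0.0557 -0.0001]
(-35.3, 1, 10) [0.345 0.023 0.39 ] [ 0.0005  0.0906 -0.0001]
```

carry_out:
  increments: "1 0.1 0 0.02 0 0 0; 1 0.19 0 0.03 0 0 0; 1 0.22 0 0.11 0 0.018 0; 1 0.26 0 0.19 0 0.036 0; 1 0.29 0 0.27 0 0.055 0; 1 0.32 0 0.33 0 0.073 0; 1 0.35 0 0.39 0 0.09 0; 1 0.35 0 0.39 0 0.09 0"

```text
t: 11.1
tcp_pos: [0.6536, -0.1903, 0.0233]
orientation: [0.089, 0.012, 0.996, -0.001]
ft_force: [4.8, -0.2, -0.1]
width: 0.406
grasp_force: 80.8
```

```bash
python3 rel.py | grep -v x.1; cat > sc.py <<'E'
from h import *
import sys
st(); s=r.read_state()
im,d=r.read_camera("scene"); x,y=200,225
cv2.imwrite(sys.argv[1],cv2.resize(im[y:y+140,x:x+150,::-1],None,fx=4,fy=4,interpolation=cv2.INTER_CUBIC))
E
python3 sc.py pics/s1.png; python3 - <<'E'
from h import *
for a in((-35.3,1,10),(-35.3,.5,8),(-35.4,.5,5),(-35.4,.3,2),(-35.4,0,0)): print(a,*delta(seat(*a)))
E
```

```text
{'t': np.float64(11.1), 'tcp_pos': array([ 0.6536, -0.1903,  0.0233]), 'orientation': array([ 0.0886,  0.0125,  0.996 , -0.0011]), 'ft_force': array([ 4.8324, -0.2284, -0.1134]), 'torque': array([-0.0082, -0.8649, -0.0022]), 'width': np.float64(0.406), 'grasp_force': np.float64(80.8348)}
insert -y 197 slope 0.0005 value at 0 (mm) -26.1 range -45.5 46.6 sd 0.31
pack -y 259 slope 0.0067 value at 0 (mm) -17.15 range -29.8 37.5 sd 0.34
insert y0,slope x,slope z [-2.61453e+01  6.00000e-04 -1.50000e-03] 232
pack y0,slope x,slope z [-1.71027e+01  2.10000e-03  2.00000e-04] 331
tool yaw -0.025 y axis [ 0.025   0.9997 -0.    ]
{'t': np.float64(11.3), 'tcp_pos': array([ 0.6523, -0.1903,  0.023 ]), 'orientation': array([ 8.80e-02,  1.27e-02,  9.96e-01, -9.00e-04]), 'ft_force': array([4.1996, 0.0593, 1.4377]), 'torque': array([ 0.0952, -0.9638,  0.0432]), 'width': np.float64(0.4118), 'grasp_force': np.float64(80.8169)}
(-35.3, 1, 10) [0.04  0.03  0.036] [ 0.0004  0.0016 -0.0002]
(-35.3, 0.5, 8) [0.104 0.03  0.211] [ 0.0004  0.0365 -0.0002]
(-35.4, 0.5, 5) [0.204 0.029 0.394] [ 0.0004  0.0889 -0.0002]
(-35.4, 0.3, 2) [0.307 0.029 0.593] [ 0.0004  0.1413 -0.0002]
(-35.4, 0, 0) [0.384 0.029 0.74 ] [ 0.0004  0.1762 -0.0002]
```

View pics/s1.png

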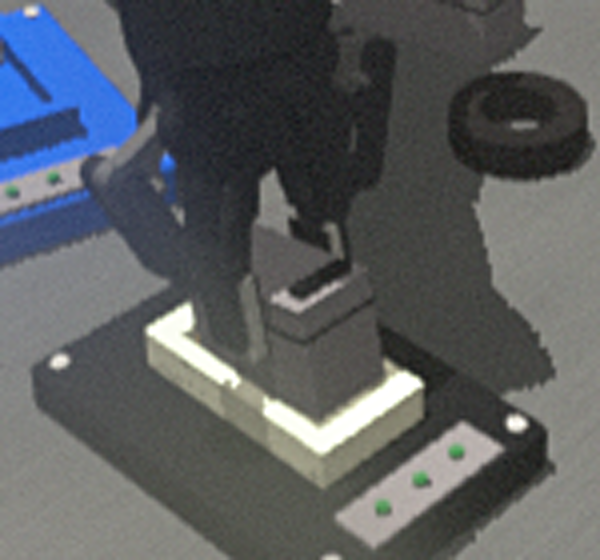

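The picture shows the pack dipped inside the pocket. Its raised tail is at about (325,415), just at the end wall's inner edge, so it is ready to rock down.

carry_out:
  increments: "1 0.06 0 0.08 0 0.017 0; 1 0.12 0 0.16 0 0.035 0; 1 0.15 0 0.22 0 0.052 0; 1 0.15 0 0.22 0 0.052 0"

```text
t: 11.68
tcp_pos: [0.6517, -0.1903, 0.0203]
orientation: [0.062, 0.013, 0.998, -0.001]
ft_force: [5.6, 0.1, 1.8]
width: 0.408
grasp_force: 81.0
```

```bash
cat > nx.py <<'E'
from h import *
st(); s=r.read_state(); q=s["orientation"]; T=np.array(s["tcp_pos"]); R=Ro.from_quat([q[1],q[2],q[3],q[0]])
f=lambda a:T+R.apply(np.array([-(a-A),0,H])); c,sn=np.cos(YAW),np.sin(YAW)
for k,a in(("nose",-.035),("tail",.035)):
    v=f(a)-[PX,PY,.03]; print(k,"x,y,z mm",(1e3*np.array([v[0]*c+v[1]*sn,-v[0]*sn+v[1]*c,v[2]])).round(2))
for a in((-35.4,.5,5),(-35.4,.3,2),(-35.4,0,0),(-35.4,-.5,0)): print(a,*delta(seat(*a)))
E
python3 nx.py
```

```text
{'t': np.float64(11.6833), 'tcp_pos': array([ 0.6517, -0.1903,  0.0203]), 'orientation': array([ 6.17e-02,  1.25e-02,  9.98e-01, -7.00e-04]), 'ft_force': array([5.5889, 0.1306, 1.7761]), 'torque': array([ 0.0046, -1.0112, -0.0054]), 'width': np.float64(0.408), 'grasp_force': np.float64(80.9653)}
nose x,y,z mm [-34.92  -0.09   0.74]
tail x,y,z mm [34.55 -0.41  9.37]
(-35.4, 0.5, 5) [0.107 0.026 0.149] [0.0002 0.0363 0.0004]
(-35.4, 0.3, 2) [0.2   0.026 0.353] [0.0002 0.0886 0.0004]
(-35.4, 0, 0) [0.269 0.025 0.504] [0.0002 0.1235 0.0004]
(-35.4, -0.5, 0) [0.276 0.025 0.553] [0.0002 0.1235 0.0004]
```

carry_out:
  increments: "1 0.05 0 0.07 0 0.017 0; 1 0.09 0 0.14 0 0.035 0; 1 0.12 0 0.2 0 0.052 0; 1 0.15 0 0.27 0 0.07 0; 1 0.15 0 0.27 0 0.07 0"

```text
t: 12.1
tcp_pos: [0.6501, -0.1903, 0.017]
orientation: [0.026, 0.013, 1.0, -0.0]
ft_force: [6.4, -1.6, 0.9]
width: 0.407
grasp_force: 81.0
```

```bash
python3 nx.py
```

```text
{'t': np.float64(12.1), 'tcp_pos': array([ 0.6501, -0.1903,  0.017 ]), 'orientation': array([ 2.610e-02,  1.260e-02,  9.996e-01, -2.000e-04]), 'ft_force': array([ 6.428 , -1.5974,  0.8678]), 'torque': array([-0.0665, -1.0474, -0.0581]), 'width': np.float64(0.4068), 'grasp_force': np.float64(80.966)}
nose x,y,z mm [-35.73  -0.08   0.05]
tail x,y,z mm [34.18 -0.41  3.7 ]
(-35.4, 0.5, 5) [-0.085  0.026 -0.172] [ 0.0003 -0.035   0.0004]
(-35.4, 0.3, 2) [-0.007  0.025  0.039] [0.0003 0.0173 0.0004]
(-35.4, 0, 0) [0.051 0.025 0.194] [0.0003 0.0522 0.0004]
(-35.4, -0.5, 0) [0.054 0.025 0.244] [0.0003 0.0522 0.0004]
```

carry_out:
  increments: "1 0.01 0 0.07 0 0.017 0; 1 0.03 0 0.13 0 0.035 0; 1 0.05 0 0.2 0 0.052 0; 1 0.05 0 0.2 0 0.052 0; 1 0.05 0 0.2 0 0.052 0"

```text
t: 12.52
tcp_pos: [0.6485, -0.1902, 0.0145]
orientation: [-0.001, 0.013, 1.0, 0.0]
ft_force: [5.2, -0.4, 0.6]
width: 0.406
grasp_force: 81.0
```

```bash
python3 nx.py; python3 rel.py | grep pack
```

```text
{'t': np.float64(12.5167), 'tcp_pos': array([ 0.6485, -0.1902,  0.0145]), 'orientation': array([-7.000e-04,  1.280e-02,  9.999e-01,  3.000e-04]), 'ft_force': array([ 5.1963, -0.4015,  0.6234]), 'torque': array([-0.1137, -1.2169, -0.0346]), 'width': np.float64(0.4061), 'grasp_force': np.float64(81.019)}
nose x,y,z mm [-36.61  -0.06  -0.44]
tail x,y,z mm [33.39 -0.42 -0.54]
(-35.4, 0.5, 5) [-0.239  0.025 -0.422] [ 0.0006 -0.0887 -0.0001]
(-35.4, 0.3, 2) [-0.173  0.025 -0.207] [ 0.0006 -0.0364 -0.0001]
(-35.4, 0, 0) [-0.123  0.025 -0.049] [ 0.0006 -0.0015 -0.0001]
(-35.4, -0.5, 0) [-0.123  0.025  0.001] [ 0.0006 -0.0015 -0.0001]
pack -y 513 slope 0.0683 value at 0 (mm) -20.04 range -29.7 49.7 sd 3.07
pack y0,slope x,slope z [-18.4247   0.0271   0.0489] 413
pack x>12 y0,slope x,slope z [-2.26061e+01  1.85200e-01  1.24000e-02] 353
pack x<12,low y0,slope x,slope z [-1.85302e+01  9.70000e-03  1.52300e-01] 219
```

carry_out:
  increments: "1 -0.06 0 0 0 0 0; 1 -0.12 0 0.05 0 0 0; 1 -0.12 0 0.1 0 0 0; 1 -0.12 0 0.1 0 0 0; 1 -0.12 0 0.1 0 0 0"

```text
t: 13.13
tcp_pos: [0.6491, -0.1902, 0.0141]
orientation: [-0.001, 0.013, 1.0, 0.0]
ft_force: [4.0, -0.3, 4.5]
width: 0.412
grasp_force: 81.7
```

carry_out:
  increments: "1 -0.05 0 0 0 0 0; 1 -0.1 0 0.05 0 0 0; 1 -0.12 0 0.1 0 0 0; 1 -0.12 0 0.1 0 0 0; 1 -0.12 0 0.1 0 0 0"

```text
t: 13.55
tcp_pos: [0.6491, -0.1902, 0.0139]
orientation: [-0.002, 0.013, 1.0, 0.001]
ft_force: [0.5, -0.0, 12.6]
width: 0.411
grasp_force: 82.8
```

```bash
python3 nx.py|head -3
```

```text
{'t': np.float64(13.55), 'tcp_pos': array([ 0.6491, -0.1902,  0.0139]), 'orientation': array([-1.900e-03,  1.300e-02,  9.999e-01,  6.000e-04]), 'ft_force': array([ 5.32700e-01, -1.02000e-02,  1.26305e+01]), 'torque': array([ 0.1648, -0.2361, -0.0597]), 'width': np.float64(0.4112), 'grasp_force': np.float64(82.8221)}
nose x,y,z mm [-3.597e+01 -3.000e-02 -9.100e-01]
tail x,y,z mm [34.02 -0.42 -1.18]
```

carry_out:
  increments: "0.5 0 0 0 0 0 0; -0.2 0 0 0 0 0 0; -0.6 0 0 0 0 0 0; -1 0 0 -0.1 0 0 0; -1 0 0 -0.2 0 0 0; -1 0 0 -0.2 0 0 0; -1 0 0 -0.2 0 0 0"

```text
t: 14.13
tcp_pos: [0.649, -0.1901, 0.014]
orientation: [-0.002, 0.013, 1.0, 0.001]
ft_force: [-0.1, -0.7, -0.3]
width: 1.0
grasp_force: 0.0
```

```bash
cat > top.py <<'E'
from h import *
st()
D=[]
for _ in range(4): im,d=r.read_camera("scene"); D.append(d)
C=cloud("scene",np.median(D,0)); q=C[...,:2]-[PX,PY]; c,s=np.cos(YAW),np.sin(YAW)
X=q[...,0]*c+q[...,1]*s; Y=-q[...,0]*s+q[...,1]*c; Z=C[...,2]
m=(np.abs(X)<.034)&(np.abs(Y)<.016)&(Z>.068)&(Z<.081)
B=np.c_[np.ones(m.sum()),X[m],Y[m]]; k=np.ones(len(B),bool)
for _ in range(5):
    f=np.linalg.lstsq(B[k],Z[m][k],rcond=None)[0]; e=Z[m]-B@f; k=np.abs(e)<.0015
print("top z at centre, slopes",f.round(4),k.sum(),"x range",X[m].min().round(3),X[m].max().round(3))
E
python3 top.py
```

```text
{'t': np.float64(14.1333), 'tcp_pos': array([ 0.649 , -0.1901,  0.014 ]), 'orientation': array([-1.800e-03,  1.290e-02,  9.999e-01,  6.000e-04]), 'ft_force': array([-0.0674, -0.6946, -0.3402]), 'torque': array([-0.0084, -0.0124, -0.0837]), 'width': np.float64(0.9996), 'grasp_force': np.float64(0.0)}
top z at centre, slopes [ 0.0784  0.0025 -0.0016] 448 x range -0.032 0.034
```

Top is level at about 79 mm, against 80 mm when seated. Next I lift away and do a final check.

carry_out:
  increments: "-1 0 0 -2 0 0 0; -1 0 0 -5 0 0 0; -1 0 0 -9 0 0 0; -1 0 0 -13 0 0 0; -1 0 0 -16 0 0 0; -1 0 0 -16 0 0 0; -1 0 0 -16 0 0 0"

```text
t: 14.92
tcp_pos: [0.6518, -0.1908, 0.1771]
orientation: [0.002, 0.013, 1.0, -0.0]
ft_force: [-0.3, 0.0, -0.4]
width: 1.0
grasp_force: 0.0
```

```bash
python3 top.py; python3 sc.py pics/s2.png
```

```text
{'t': np.float64(14.9167), 'tcp_pos': array([ 0.6518, -0.1908,  0.1771]), 'orientation': array([ 0.0015,  0.0129,  0.9999, -0.    ]), 'ft_force': array([-0.2602,  0.014 , -0.4231]), 'torque': array([0.002 , 0.0235, 0.0192]), 'width': np.float64(0.9998), 'grasp_force': np.float64(0.0)}
top z at centre, slopes [0.0784 0.0005 0.003 ] 519 x range -0.034 0.034
{'t': np.float64(15.1167), 'tcp_pos': array([ 0.6486, -0.1898,  0.1723]), 'orientation': array([-0.0029,  0.0127,  0.9999,  0.001 ]), 'ft_force': array([-0.1121, -0.9003, -0.0891]), 'torque': array([ 0.003 ,  0.0027, -0.0181]), 'width': np.float64(0.9991), 'grasp_force': np.float64(0.0)}
```

View pics/s2.png

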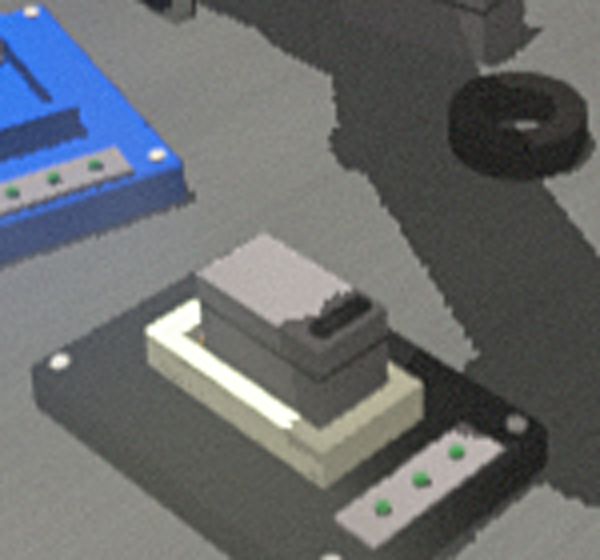

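The picture shows the pack lying level in the white insert, with the rib at (340,312) at the end-wall side, the brass plate behind its nose and the gripper clear.

```bash
python3 -c "
from plant import r
print(r.job_done())"
```

```text
the job is handed in; nothing more can be done
None
```

The ribbed pack went into the black charger brass end first, pushed the sprung plate back, was rocked down, pressed with about 15 N and released; the last depth check showed it lying level in the pocket, and the job is handed in at about 15 s (result not shown).

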